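Load the shaker crate and start it

ROBOT

A 6-joint arm with a two-finger parallel gripper is mounted at the origin on the work surface. World frame = base frame: x ahead of the robot, y to its left, z up, the work surface at z = 0. Lengths are in m, angles in degrees, forces in N, time in s.
With the tool pointing down it reaches from about 0.25 to 0.8 m from the base axis. Payload 8.5 kg.
Tool frame: the origin (TCP) lies between the finger pads; the fingertips stand manip.tips_ahead ahead of it and the grasp point (between the pads) lies 11 mm behind it (manip.tips_ahead is the distance from the TCP to the fingertips, in m); z points along the fingers, y is the line along which they close (so a half turn about z gives the same grasp; the last joint's range is limited). The gripper opens to 85 mm and grips with 20 to 120 N. Pads are 22 mm wide; open, the fingers measure 114 mm over their backs; the gripper's body (76 mm by 85 mm) begins 54 mm behind the grasp point. The pads swing forward as they close: fully open they stand 13 mm farther back than shut.
Start: joints at [-63.197, 13.648, -0.773, 75.585, 0, 90], TCP at [0.237, -0.469, 0.218] pointing down, gripper open.
Joint ranges: [-152.45, 152.45], [-59.26, 108.67], [-65.41, 83.53], [-104.44, 129.93], [-82.83, 76.93], [-180, 180]. Speed limits (degrees/s): [127.2, 127.2, 159.86, 180, 180, 180].

INTERFACE

Orientations are given as [roll, pitch, yaw] about the fixed x, y, z axes, in that order (R = Rz(yaw) Ry(pitch) Rx(roll)).
In Python, from station import monitor, optics, sign_off, manip gives the robot as it stands.
- The arm moves only by the tool send_rows, never from a script. Its argument "motion" is a list of rows, each an object of numbers: "tx", "ty", "tz": the shift along the tool's x, y, z in mm; "rx", "ry", "rz": the turn, a rotation vector about the tool's x, y, z in degrees; "claw": the closure, from 0 (fully open) to 1 (shut). A call has 1 to 20 rows; each row is the pose to reach, as a shift and turn from the pose commanded when the call began, along the tool's axes at that moment; what a row does not reach only later rows make up. A row lasts 1/10 s, in which the tool goes at most 50 mm and 8.59 degrees, less where a joint would pass 70% of its speed; a pose out of reach is approached as far as the arm can. A call with a gripper value outside its range is refused whole. The fingers move at their own pace and stop on an object; the grip force is fixed at half the most. Time passes only in rows, so rows that repeat a pose let the fingers close. It gives the time, the measured TCP pose, the force, the opening and the grip force at its end, in the units of the state.
- monitor.sense(): the state, without advancing time (a new reading comes with each control period).
- optics.camera(name): name is "scene" or "top" or "wrist"; returns the picture (400x640x3 uint8, red, green, blue); there is no depth.
- optics.get_calibration(name): a dict with "K" (3x3 intrinsics, pixels), "k1" (the pictures are not rectified: a ray, as slopes to the right and down, at radius r is drawn at 1 + k1 r^2 times it, then the intrinsics apply), "rvec" (rotation vector, rad) and "tvec" (3), from world to camera coordinates, as OpenCV has them; the wrist camera has in their place "mount" (4x4, takes a point from camera to tool coordinates, whose origin is the TCP and whose axes are the flange's). Camera axes: x right, y down, z forward; pixel columns grow to the right and rows downward; lengths in m; the calibration is good to about 2 mm. A picture is of the moment at which its call begins: read the wrist's pose just before it. get_calibration takes no time and is no camera call.
- sign_off(): hands the job in; it is judged then, once.
The state is a dict: "time": time; "joint_positions": joint angles; "joint_velocities": joint speeds; "effort": joint torques, N m; "tcp_pos": TCP position; "tool_rot": TCP orientation; "force": force on the tool from outside, world axes, zero at the start; "torque": the same for the moment, N m; "grip_width": finger opening in m; "grip_force": force on a finger pad.
Only numpy, scipy, OpenCV 4.12 (cv2) and the standard library are available. Lean on these libraries where they do the work, as an engineer would, in place of code of your own. Each camera call takes 0.05 s, during which the arm holds its last target. There are 200 camera calls.

TASK

Take the two tall bottles out of the slanted rack and stand them upright in free cells of the shaker's divided crate, one to a cell, setting each down on the cell floor rather than dropping it. Then push the shaker's start plunger fully down and let it come back up. Leave the short jars where they are and do not disturb anything else on the bench.

Things in the scene. Friction and masses are not known exactly. Their poses are not given: they have to be found in the camera images.
- bottle_a: Tall amber bottle, paper label, 44 mm across (straight up to 96 mm above its underside), white cap 33 mm across from 100 to 116 mm (the top), 0.15 to 0.31 kg. Origin at the centre of its underside, z along its axis to the cap. Starts in a pocket of the slanted rack, leaning 30 degrees, cap towards the robot; what is above 50 mm sticks out. To be loaded into the crate.
- bottle_b: The other tall amber bottle, paper label, 44 mm across (straight up to 96 mm above its underside), white cap 33 mm across from 100 to 116 mm (the top), 0.15 to 0.31 kg. Origin at the centre of its underside, z along its axis to the cap. Starts in a pocket of the slanted rack, leaning 30 degrees, cap towards the robot; what is above 50 mm sticks out. To be loaded into the crate.
- jar_rack: Short amber jar with a wide white cap, 44 mm across, 54 mm tall, origin at the centre of its underside, z along its axis; it leans in the third pocket of the slanted rack and stays there.
- jar_1: Short amber jar with a wide white cap, 44 mm across, 54 mm tall, origin at the centre of its underside, z along its axis; it already stands in one of the crate's six cells and stays there, so that cell is taken.
- jar_2: Short amber jar with a wide white cap, 44 mm across, 54 mm tall, origin at the centre of its underside, z along its axis; it already stands in one of the crate's six cells and stays there, so that cell is taken.
- jar_3: Short amber jar with a wide white cap, 44 mm across, 54 mm tall, origin at the centre of its underside, z along its axis; it already stands in one of the crate's six cells and stays there, so that cell is taken.
- rack: Fixed white rack, base plate 130 x 270 mm, with a row of three square pockets 85 mm apart along its y axis, each 52 mm wide inside and 46 mm deep, leaning 30 degrees from vertical so that their mouths look up and to the rack's -x side (the robot). Origin at the centre of its underside; the pockets rise to 82 mm above the bench.
- shaker: Fixed white laboratory shaker, a low box 190 mm (x) by 340 mm (y), deck 60 mm above the bench. It carries the crate and, beside the crate on its -y side, the start plunger. Origin on the bench under the crate's centre; x and y along the crate's sides.
- crate_in (a point): Centre of the inner floor of the grey crate fixed on the shaker, 65 mm above the bench; axes as the shaker's. 2 x 3 square cells, 65 mm wide inside, 5 mm walls: cell centres at x = -35, +35 and y = -70, 0, +70 mm. Outer walls rise 45 mm above the inner floor, dividers 38 mm. Three cells hold a short jar; the three free ones have only a thin dark rubber pad on the floor.
- plunger_top (a point): Centre of the top of the start plunger, a round steel mushroom head 36 mm across on a sprung stem, 98 mm above the bench when up. It is pushed straight down.
- plunger (a joint): Stroke of the plunger in m: 0 when up, 0.014 when fully down. The spring takes about 2 N to start and 9 N at the bottom and lifts it again on release.
- beaker: Bystander: glass beaker, 68 mm across, 85 mm tall, origin under its centre.
- dishes: Bystander: pile of three flat dishes, 90 mm across, 43 mm tall, origin under its centre.
- pen: Bystander: marker pen lying flat, 136 mm long, 14 mm thick, origin on the bench under its middle.
- tube_rack: Bystander: orange tube rack, 70 x 120 x 59 mm, origin under its centre.

How it is judged:
By the outcome, as a careful person would: the job done as asked, in the order asked, and still so for the second after the job is handed in, with the robot touching nothing.
It also fails if it takes over 67 s, if anything falls off the work surface, if the arm or the gripper's body presses on something with over 40 N, if the wrist force passes 120 N, or if a joint passes its speed limit or range.

## Working session

There is one attempt and no reset: what is moved stays moved. The work goes in short steps, Python scripts to look and compute and a tool call to move; the robot and the scene stay as the last step left them, time stands still between calls to the robot, and variables do not carry over. Pictures are saved under pics/ and viewed, at most 10 in all, crops included, and the job is handed in when it is done.

Besides the shell and the picture viewer there is one more tool, called after "Emit:" as name(argument=value, ...), one argument or row to a line, values as JSON. send_rows: Moves the arm, as the interface text tells. Its arguments: {"type":"object","properties":{"motion":{"type":"array","items":{"type":"object","properties":{"tx":{"type":"number"},"ty":{"type":"number"},"tz":{"type":"number"},"rx":{"type":"number"},"ry":{"type":"number"},"rz":{"type":"number"},"claw":{"type":"number"}}}}},"required":["motion"]}

```bash
ls; mkdir -p pics; python3 - <<'E'
from station import monitor, optics, manip
import cv2
s=monitor.sense();print(s);print(manip.tips_ahead)
for n in("scene","top"):
    cv2.imwrite(f"pics/{n}0.png",optics.camera(n)[:,:,::-1]);print(n,optics.get_calibration(n))
print(optics.get_calibration("wrist"))
E
```

```text
pics
{'time': 0.0, 'joint_positions': array([-6.31984086e+01,  1.36809576e+01, -8.14934223e-01,  7.55847890e+01,
       -7.37667116e-04,  8.99992971e+01]), 'joint_velocities': array([ 0.12136393,  0.02620306, -0.0116483 ,  0.0185839 , -0.04123703,
        0.00930064]), 'effort': array([-1.83861805e-03, -5.38776898e+01,  3.46435976e+01,  1.85794698e-02,
        4.19352352e-05,  2.17958387e-05]), 'tcp_pos': array([ 0.23653045, -0.46822754,  0.21719128]), 'tool_rot': array([-1.79919319e+02,  7.36676650e-04,  2.68022953e+01]), 'force': array([ 0.16357851, -1.2194562 ,  0.00732576]), 'torque': array([-0.00460531,  0.00129064, -0.05875664]), 'grip_force': 0.0, 'grip_width': 0.08541873078727642}
0.008
scene {'K': array([[378.62041457,   0.        , 325.63306527],
       [  0.        , 378.62041457, 194.43109113],
       [  0.        ,   0.        ,   1.        ]]), 'k1': -0.058559507450561835, 'rvec': array([ 1.56137637,  2.04947951, -0.78415608]), 'tvec': array([ 0.17837143, -0.37064623,  1.45920469])}
top {'K': array([[374.2922547 ,   0.        , 319.87050719],
       [  0.        , 374.2922547 , 194.7473654 ],
       [  0.        ,   0.        ,   1.        ]]), 'k1': -0.009182564621681794, 'rvec': array([ 2.16468114, -2.19731082,  0.07156783]), 'tvec': array([-0.00478511,  0.58953266,  0.95793342])}
{'K': array([[357.23043749,   0.        , 317.91170016],
       [  0.        , 357.23043749, 192.95442938],
       [  0.        ,   0.        ,   1.        ]]), 'k1': -0.04634723907063021, 'mount': array([[ 6.35223113e-04, -9.59311044e-01, -2.82350698e-01,
         7.25187168e-02],
       [ 9.99999566e-01,  4.17101386e-04,  8.32627200e-04,
        -5.43393850e-04],
       [-6.80979601e-04, -2.82351104e-01,  9.59310893e-01,
        -1.55837315e-01],
       [ 0.00000000e+00,  0.00000000e+00,  0.00000000e+00,
         1.00000000e+00]])}
```

View pics/scene0.png

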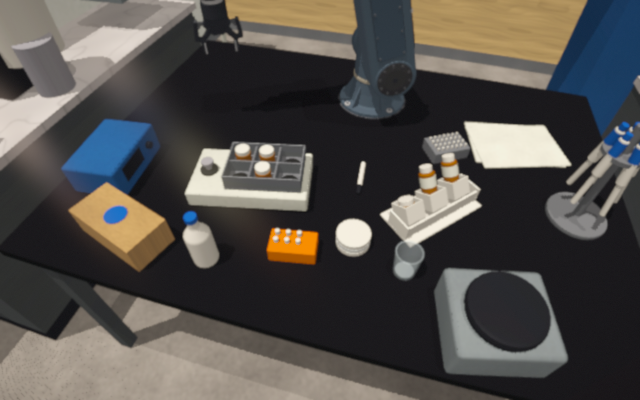

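View pics/top0.png

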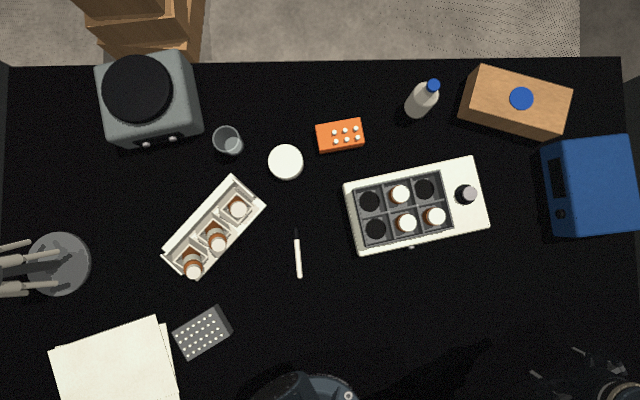

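Top view: rack at left with bottles' caps near (193,270) and (217,240) and the jar near (238,209). The shaker is at right, with free cells (370,202), (376,229), (424,189) and plunger (467,193). I'll zoom in.

```bash
cat >h.py <<'E'
import numpy as np, cv2
from scipy.spatial.transform import Rotation as Ro
from station import monitor, optics
def cam(name, s=None):
    c=optics.get_calibration(name)
    if name!="wrist":
        R=cv2.Rodrigues(c["rvec"])[0]; return c,R.T,-R.T@c["tvec"]
    T=Ro.from_euler('xyz',s["tool_rot"],degrees=True).as_matrix()
    M=c["mount"]; return c,T@M[:3,:3],T@M[:3,3]+s["tcp_pos"]
def ray(C,uv):
    c,R,o=C; K=c["K"]; d=(np.atleast_2d(uv)-K[:2,2])/[K[0,0],K[1,1]]
    p=d.copy()
    for _ in range(20): p=d/(1+c["k1"]*(p**2).sum(1,keepdims=True))
    return o,np.c_[p,np.ones(len(p))]@R.T
def onz(C,uv,z):
    o,d=ray(C,uv); return o+d*((z-o[2])/d[:,2])[:,None]
def proj(C,P):
    c,R,o=C; q=(np.atleast_2d(P)-o)@R; p=q[:,:2]/q[:,2:]
    p=p*(1+c["k1"]*(p**2).sum(1,keepdims=True)); return p@c["K"][:2,:2].T+c["K"][:2,2]
E
python3 - <<'E'
import cv2,numpy as np
t=cv2.imread("pics/top0.png");s=cv2.imread("pics/scene0.png")
def c(i,x,y,w,h):return cv2.resize(i[y:y+h,x:x+w],None,fx=400/w,fy=400/w,interpolation=cv2.INTER_CUBIC)
a=np.vstack([np.hstack([c(t,150,165,130,97+20),c(t,335,145,160,144)]) if 0 else np.hstack([c(t,150,165,130,130)[:300*400//300][:360],c(t,335,145,160,144)[:360]])])
b=np.hstack([c(s,375,145,120,72),c(s,180,130,140,84)])
cv2.imwrite("pics/z.png",np.vstack([a,b])[:600])
g=cv2.cvtColor(t,cv2.COLOR_BGR2HSV)
m=((g[...,2]>130)&(g[...,1]<70)).astype(np.uint8)
n,l,st,ce=cv2.connectedComponentsWithStats(m)
for i in range(1,n):
    if st[i,4]>60 and 160<ce[i,0]<500 and ce[i,1]>140: 
        q=cv2.findContours((l==i).astype(np.uint8),0,2)[0][0]
        print(ce[i],st[i],cv2.boxPoints(cv2.minAreaRect(q)).round(1).tolist())
E
```

```text
[232.8156682  144.84792627] [225 137  17  16 217] [[225.0, 137.0], [241.0, 137.0], [241.0, 152.0], [225.0, 152.0]]
[285.04325438 161.04016478] [268 144  35  35 971] [[268.0, 144.0], [302.0, 144.0], [302.0, 178.0], [268.0, 178.0]]
[431.31393217 200.61984418] [ 343  155  148  101 4364] [[342.1000061035156, 183.0], [474.1000061035156, 153.60000610351562], [491.0, 229.6999969482422], [359.0, 259.0]]
[212.687687   227.36133487] [ 160  173  106  108 4345] [[155.89999389648438, 252.6999969482422], [230.1999969482422, 171.6999969482422], [266.5, 205.0], [192.3000030517578, 286.0]]
[399.15357143 192.95357143] [383 185  27  18 280] [[382.8999938964844, 187.0], [408.1000061035156, 183.89999389648438], [410.29998779296875, 201.10000610351562], [385.0, 204.1999969482422]]
[382.76536313 211.99441341] [359 203  51  20 179] [[358.79998779296875, 209.3000030517578], [408.3999938964844, 202.6999969482422], [410.70001220703125, 219.39999389648438], [361.0, 226.0]]
[436.54440154 215.80694981] [428 206  18  20 259] [[424.79998779296875, 219.39999389648438], [432.3999938964844, 204.1999969482422], [448.0, 212.0], [440.3999938964844, 227.1999969482422]]
[407.58148148 223.10740741] [399 214  18  22 270] [[397.20001220703125, 215.6999969482422], [414.20001220703125, 212.0], [418.6000061035156, 231.8000030517578], [401.6000061035156, 235.5]]
[297.85844749 257.99086758] [294 239   9  40 219] [[293.3999938964844, 239.10000610351562], [299.0, 238.6999969482422], [302.3999938964844, 277.79998779296875], [296.79998779296875, 278.29998779296875]]
```

View pics/z.png

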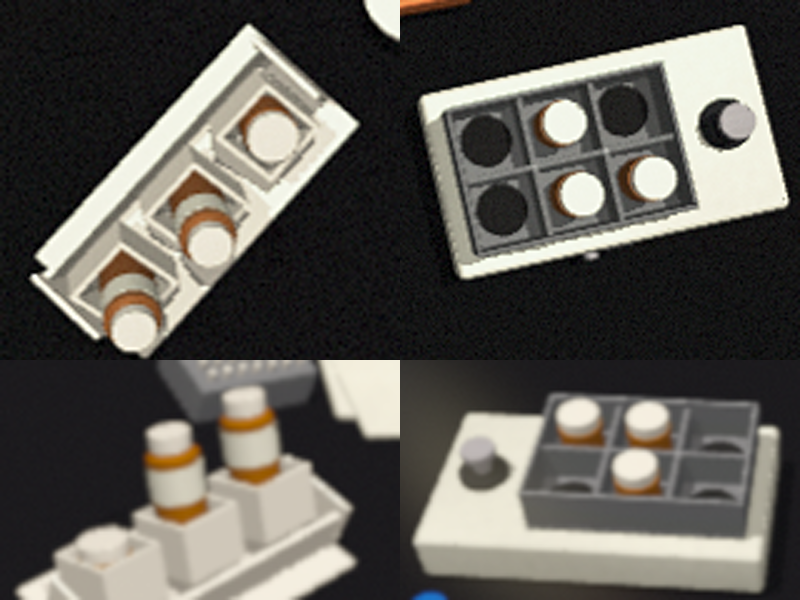

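Both zooms are clear. The free crate cells are the two on the +y side and the far −y one. The bottles' caps are in zoom at (134,330) and (212,244). Next I'll triangulate.

```bash
cat >m.py <<'E'
from h import *
T=cam("top");S=cam("scene")
def zt(x,y):return [150+x/3.077,165+y/3.077]
def zs(x,y):return [335+(x-400)/2.5,145+y/2.5]
def zr(x,y):return [375+x/3.333,145+(y-360)/3.333]
def zq(x,y):return [180+(x-400)/2.857,130+(y-360)/2.857]
def tri(a,b):
    o1,d1=ray(T,a);o2,d2=ray(S,b);d1=d1[0];d2=d2[0]
    A=np.c_[d1,-d2];x=np.linalg.lstsq(A,o2-o1,rcond=None)[0];p=o1+d1*x[0];q=o2+d2*x[1]
    return (p+q)/2,np.linalg.norm(p-q)
print("cap left(+y)",tri(zt(134,331),zr(243,400)))
print("cap mid",tri(zt(211,245),zr(168,437)))
print("plunger",onz(T,zs(738,121),.098),tri(zs(738,121),zq(479,450)))
e=onz(T,[zt(250,25),zt(38,262),zt(358,124)],.004);print("plate",e)
print("rackyaw",np.degrees(np.arctan2(*(e[0]-e[1])[[1,0]])),np.linalg.norm(e[0]-e[1]),np.linalg.norm(e[0]-e[2]))
c=onz(T,[zs(444,110),zs(662,64),zs(696,206),zs(474,253)],.110);print("crate",c,c.mean(0));print(np.linalg.norm(np.roll(c,-1,0)-c,axis=1))
d=onz(T,[zs(419,99),zs(743,26),zs(787,203),zs(461,277)],.06);print("deck",d,d.mean(0),np.linalg.norm(np.roll(d,-1,0)-d,axis=1))
print("jars",onz(T,[zs(564,122),zs(579,194),zs(656,178)],.119))
print("jar_rack cap", onz(T,zt(271,136),.09))
E
python3 m.py
```

```text
cap left(+y) (array([0.40517265, 0.28190829, 0.11889955]), np.float64(0.0014135009133178149))
cap mid (array([0.46903629, 0.22386123, 0.11913657]), np.float64(0.000968472024575145))
plunger [[ 0.58155614 -0.37611855  0.098     ]] (array([ 0.58177631, -0.37763611,  0.09316686]), np.float64(0.000766797892259782))
plate [[0.65238434 0.22318583 0.004     ]
 [0.44995489 0.40571106 0.004     ]
 [0.56468141 0.12933079 0.004     ]]
rackyaw -42.04013663354243 0.2725676797025708 0.1284545610959159
crate [[ 0.5954731  -0.09227722  0.11      ]
 [ 0.63636427 -0.30124567  0.11      ]
 [ 0.50086757 -0.32822686  0.11      ]
 [ 0.45991036 -0.11768196  0.11      ]] [ 0.54815383 -0.20985793  0.11      ]
[0.21293168 0.13815694 0.21449161 0.13792265]
deck [[ 0.61131664 -0.07143208  0.06      ]
 [ 0.68046185 -0.40046797  0.06      ]
 [ 0.50148379 -0.43647795  0.06      ]
 [ 0.43314797 -0.10974211  0.06      ]] [ 0.55660256 -0.25453003  0.06      ] [0.33622266 0.18256468 0.33380547 0.18224087]
jars [[ 0.58163104 -0.20416898  0.119     ]
 [ 0.51387478 -0.2161563   0.119     ]
 [ 0.52773236 -0.28870135  0.119     ]]
jar_rack cap [[0.55221103 0.18529301 0.09      ]]
```

```bash
cat >>h.py <<'E'
yr=48.0; er=np.array([np.cos(np.radians(yr)),np.sin(np.radians(yr)),0]); U=np.array([0,0,np.cos(np.pi/6)])-.5*er
yt=np.array([er[1],-er[0],0]); RR=np.c_[np.cross(yt,-U),yt,-U]   # rack grasp orientation
def RD(yaw): return Ro.from_euler('xyz',[180,0,yaw],degrees=True).as_matrix()
BL=np.array([.4425,.3210,.0256]); BM=np.array([.5056,.2642,.0256])
def delta(p,R,s=None):
    s=s or monitor.sense(); A=Ro.from_euler('xyz',s["tool_rot"],degrees=True).as_matrix()
    return (1000*A.T@(np.array(p)-s["tcp_pos"])).round(1),np.degrees(Ro.from_matrix(A.T@R).as_rotvec()).round(2)
E
python3 -c "
from h import *
print(RR);print(delta(BL+.193*U,RR))"
```

```text
[[ 0.5794841   0.74314483  0.3345653 ]
 [ 0.6435823  -0.66913061  0.37157241]
 [ 0.5         0.         -0.8660254 ]]
(array([ 449.7, -576.7,   25.2]), array([  5.48,  29.64, -20.73]))
```

Emit:
send_rows(
  motion=[
    {"tx": 30, "ty": -38, "tz": 0},
    {"tx": 60, "ty": -77, "tz": 0, "ry": 5, "rz": -3.5, "rx": 1},
    {"tx": 90, "ty": -115, "ry": 10, "rz": -7, "rx": 2},
    {"tx": 120, "ty": -154, "ry": 15, "rz": -10.5, "rx": 3},
    {"tx": 150, "ty": -192, "tz": 5, "rx": 4, "ry": 20, "rz": -14},
    {"tx": 180, "ty": -231, "tz": 8, "rx": 5, "ry": 25, "rz": -17.5},
    {"tx": 210, "ty": -269, "tz": 12, "rx": 5.5, "ry": 29.6, "rz": -20.7},
    {"tx": 240, "ty": -308, "tz": 14, "rx": 5.5, "ry": 29.6, "rz": -20.7},
    {"tx": 270, "ty": -346, "tz": 16, "rx": 5.5, "ry": 29.6, "rz": -20.7},
    {"tx": 300, "ty": -385, "tz": 18, "rx": 5.5, "ry": 29.6, "rz": -20.7},
    {"tx": 330, "ty": -423, "tz": 20, "rx": 5.5, "ry": 29.6, "rz": -20.7},
    {"tx": 360, "ty": -462, "tz": 22, "rx": 5.5, "ry": 29.6, "rz": -20.7},
    {"tx": 390, "ty": -500, "tz": 24, "rx": 5.5, "ry": 29.6, "rz": -20.7},
    {"tx": 420, "ty": -539, "tz": 25, "rx": 5.5, "ry": 29.6, "rz": -20.7},
    {"tx": 450, "ty": -577, "tz": 25, "rx": 5.5, "ry": 29.6, "rz": -20.7},
    {"tx": 450, "ty": -577, "tz": 25, "rx": 5.5, "ry": 29.6, "rz": -20.7},
    {"tx": 450, "ty": -577, "tz": 25, "rx": 5.5, "ry": 29.6, "rz": -20.7},
    {"tx": 450, "ty": -577, "tz": 25, "rx": 5.5, "ry": 29.6, "rz": -20.7},
  ],
)

```text
schema error: expected keys tx, ty, tz, rx, ry, rz, claw
```

```bash
python3 -c "
from h import *
s=monitor.sense();print(s['time'],s['joint_positions'].round(1),s['tcp_pos'],delta(BL+.193*U,RR,s))
im=optics.camera('wrist')[:,:,::-1].copy();W=cam('wrist',s)
cv2.imwrite('pics/w1raw.png',im)
for B in(BL,BM):
  # predicted: cap top centre/circle, underside, mid body
  e1=yt;e2=np.cross(U,e1);a=np.linspace(0,2*np.pi,60)[:,None]
  for h,r in((.116,.0165),(.096,.022)):
    q=proj(W,B+h*U+r*(np.cos(a)*e1+np.sin(a)*e2));cv2.polylines(im,[q.round().astype(np.int32)],1,(0,0,255) if h>.1 else (0,255,0),1)
cv2.imwrite('pics/w1.png',im)
"
```

```text
0.1 [-63.2  13.7  -0.8  75.6   0.   90. ] [ 0.23656185 -0.46826085  0.2172585 ] (array([ 449.7, -576.7,   25.2]), array([  5.48,  29.64, -20.73]))
```

View pics/w1.png

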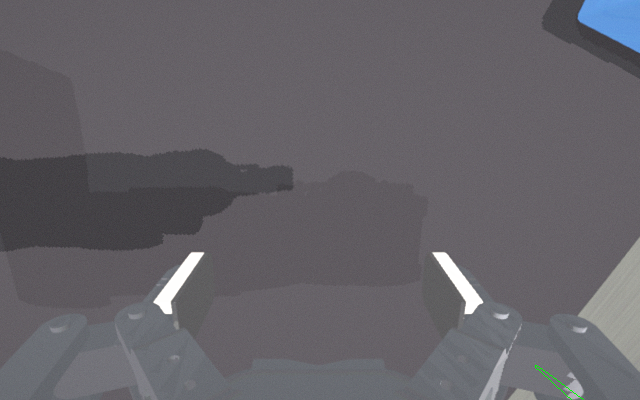

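The rows were refused because every key is required. The wrist picture shows only bare bench and the open pads at about (190,275) and (450,275). I'll resend the move.

Emit:
send_rows(
  motion=[
    {"tx": 30, "ty": -38, "tz": 0, "rx": 0, "ry": 0, "rz": 0, "claw": 0},
    {"tx": 60, "ty": -77, "tz": 0, "rx": 1, "ry": 5, "rz": -3.5, "claw": 0},
    {"tx": 90, "ty": -115, "tz": 0, "rx": 2, "ry": 10, "rz": -7, "claw": 0},
    {"tx": 120, "ty": -154, "tz": 0, "rx": 3, "ry": 15, "rz": -10.5, "claw": 0},
    {"tx": 150, "ty": -192, "tz": 5, "rx": 4, "ry": 20, "rz": -14, "claw": 0},
    {"tx": 180, "ty": -231, "tz": 8, "rx": 5, "ry": 25, "rz": -17.5, "claw": 0},
    {"tx": 210, "ty": -269, "tz": 12, "rx": 5.5, "ry": 29.6, "rz": -20.7, "claw": 0},
    {"tx": 240, "ty": -308, "tz": 14, "rx": 5.5, "ry": 29.6, "rz": -20.7, "claw": 0},
    {"tx": 270, "ty": -346, "tz": 16, "rx": 5.5, "ry": 29.6, "rz": -20.7, "claw": 0},
    {"tx": 300, "ty": -385, "tz": 18, "rx": 5.5, "ry": 29.6, "rz": -20.7, "claw": 0},
    {"tx": 330, "ty": -423, "tz": 20, "rx": 5.5, "ry": 29.6, "rz": -20.7, "claw": 0},
    {"tx": 360, "ty": -462, "tz": 22, "rx": 5.5, "ry": 29.6, "rz": -20.7, "claw": 0},
    {"tx": 390, "ty": -500, "tz": 24, "rx": 5.5, "ry": 29.6, "rz": -20.7, "claw": 0},
    {"tx": 420, "ty": -539, "tz": 25, "rx": 5.5, "ry": 29.6, "rz": -20.7, "claw": 0},
    {"tx": 450, "ty": -577, "tz": 25, "rx": 5.5, "ry": 29.6, "rz": -20.7, "claw": 0},
    {"tx": 450, "ty": -577, "tz": 25, "rx": 5.5, "ry": 29.6, "rz": -20.7, "claw": 0},
    {"tx": 450, "ty": -577, "tz": 25, "rx": 5.5, "ry": 29.6, "rz": -20.7, "claw": 0},
    {"tx": 450, "ty": -577, "tz": 25, "rx": 5.5, "ry": 29.6, "rz": -20.7, "claw": 0},
  ],
)

```text
time: 1.95
tcp_pos: [0.3768, 0.2509, 0.1922]
tool_rot: [180.0, -29.9, 48.3]
force: [0.5, -1.3, -1.0]
grip_width: 0.0852
grip_force: 0.0
```

```bash
cat > ov.py <<'E'
from h import *
import sys
n=sys.argv[1]
s=monitor.sense();print(s['time'],s['joint_positions'].round(1),s['tcp_pos'],delta(BL+.193*U,RR,s))
im=optics.camera('wrist')[:,:,::-1].copy();W=cam('wrist',s)
cv2.imwrite(f'pics/{n}raw.png',im)
for B in(BL,BM):
  e1=yt;e2=np.cross(U,e1);a=np.linspace(0,2*np.pi,60)[:,None]
  for h,r in((.116,.0165),(.096,.022)):
    q=proj(W,B+h*U+r*(np.cos(a)*e1+np.sin(a)*e2));cv2.polylines(im,[q.round().astype(np.int32)],1,(0,0,255) if h>.1 else (0,255,0),1)
cv2.imwrite(f'pics/{n}.png',im)
E
python3 ov.py w2
```

```text
1.95 [ 26.  -12.8 -40.3  34.5  10.9 160.4] [0.37679673 0.25089134 0.192228  ] (array([-0.1,  1.9, -0.7]), array([-0.13,  0.14,  0.23]))
```

View pics/w2.png

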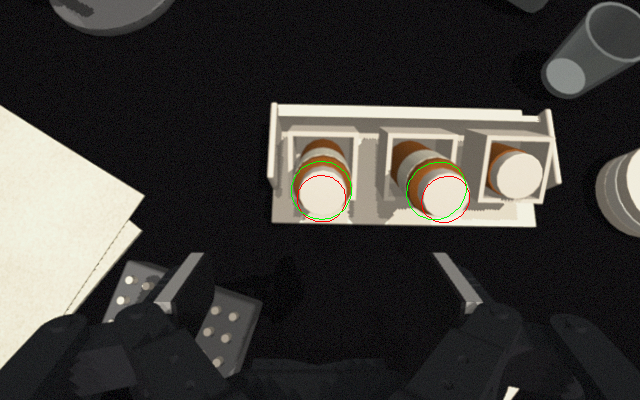

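The predicted cap rings fall on the caps at (322,195) and (446,196) to within about 2 mm. I'll descend along the axis and grip.

Emit:
send_rows(
  motion=[
    {"tx": 1, "ty": 2, "tz": 15, "rx": 0, "ry": 0, "rz": 0, "claw": 0.2},
    {"tx": 1, "ty": 2, "tz": 35, "rx": 0, "ry": 0, "rz": 0, "claw": 0.2},
    {"tx": 1, "ty": 2, "tz": 55, "rx": 0, "ry": 0, "rz": 0, "claw": 0.2},
    {"tx": 1, "ty": 2, "tz": 75, "rx": 0, "ry": 0, "rz": 0, "claw": 0.2},
    {"tx": 1, "ty": 2, "tz": 95, "rx": 0, "ry": 0, "rz": 0, "claw": 0.2},
    {"tx": 1, "ty": 2, "tz": 112, "rx": 0, "ry": 0, "rz": 0, "claw": 0.2},
    {"tx": 1, "ty": 2, "tz": 124, "rx": 0, "ry": 0, "rz": 0, "claw": 0.2},
    {"tx": 1, "ty": 2, "tz": 129, "rx": 0, "ry": 0, "rz": 0, "claw": 0.2},
    {"tx": 1, "ty": 2, "tz": 129, "rx": 0, "ry": 0, "rz": 0, "claw": 0.2},
    {"tx": 1, "ty": 2, "tz": 129, "rx": 0, "ry": 0, "rz": 0, "claw": 0.2},
  ],
)

```text
time: 3.0
tcp_pos: [0.4238, 0.2954, 0.0819]
tool_rot: [180.0, -29.9, 47.9]
force: [0.3, -0.2, -0.2]
grip_width: 0.0685
grip_force: 0.0
```

```bash
python3 -c "
from h import *
s=monitor.sense();print(s['time'],delta(BL+.063*U,RR,s),s['grip_width'],s['force'])
a=optics.camera('scene')[130:250,360:520,::-1];w=optics.camera('wrist')[:,:,::-1]
a=cv2.resize(a,(800,600));w=cv2.resize(w[100:400],(800,375))
cv2.imwrite('pics/g1.png',np.hstack([cv2.resize(a,(400,300)),cv2.resize(w,(400,300))]))"
```

```text
3.0 (array([-0.9, -3.2,  1.5]), array([ 0.09,  0.06, -0.09])) 0.06853047357969297 [ 0.25220027 -0.15112494 -0.18507024]
```

View pics/g1.png

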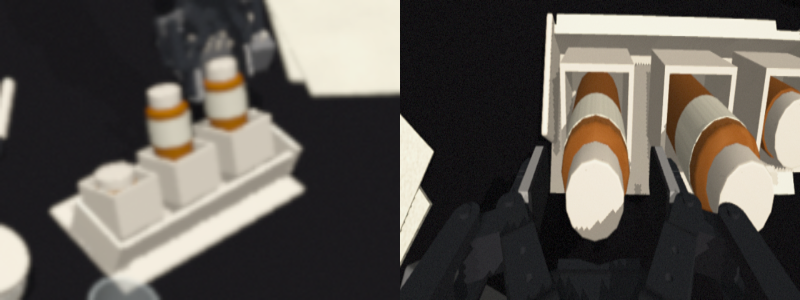

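The fingers straddle the left bottle, whose cap is at (595,200) in the composite, with the TCP 3 mm off in y. I'll correct that and close.

Emit:
send_rows(
  motion=[
    {"tx": 0, "ty": -3, "tz": 1, "rx": 0, "ry": 0, "rz": 0, "claw": 0.2},
    {"tx": 0, "ty": -3, "tz": 1, "rx": 0, "ry": 0, "rz": 0, "claw": 0.2},
    {"tx": 0, "ty": -3, "tz": 1, "rx": 0, "ry": 0, "rz": 0, "claw": 0.4},
    {"tx": 0, "ty": -3, "tz": 1, "rx": 0, "ry": 0, "rz": 0, "claw": 0.6},
    {"tx": 0, "ty": -3, "tz": 1, "rx": 0, "ry": 0, "rz": 0, "claw": 1},
    {"tx": 0, "ty": -3, "tz": 1, "rx": 0, "ry": 0, "rz": 0, "claw": 1},
    {"tx": 0, "ty": -3, "tz": 1, "rx": 0, "ry": 0, "rz": 0, "claw": 1},
    {"tx": 0, "ty": -3, "tz": 1, "rx": 0, "ry": 0, "rz": 0, "claw": 1},
    {"tx": 0, "ty": -3, "tz": 1, "rx": 0, "ry": 0, "rz": 0, "claw": 1},
  ],
)

```text
time: 4.0
tcp_pos: [0.4217, 0.299, 0.0813]
tool_rot: [179.9, -30.0, 48.0]
force: [-3.6, -5.3, 9.5]
grip_width: 0.0415
grip_force: 59.0
```

```bash
python3 -c "
from h import *
s=monitor.sense();print(delta(BL+.063*U,RR,s),s['grip_width'],s['grip_force'],s['force'],s['tool_rot'])"
```

```text
(array([-1.6,  0.7,  0.4]), array([ 0.05, -0.  ,  0.01])) 0.04154945127492736 59.007630944252014 [-3.62957564 -5.29524319  9.54624802] [179.94756843 -30.00170133  48.01254767]
```

Emit:
send_rows(
  motion=[
    {"tx": 0, "ty": 0, "tz": -5, "rx": 0, "ry": 0, "rz": 0, "claw": 1},
    {"tx": 0, "ty": 0, "tz": -15, "rx": 0, "ry": 0, "rz": 0, "claw": 1},
    {"tx": 0, "ty": 0, "tz": -30, "rx": 0, "ry": 0, "rz": 0, "claw": 1},
    {"tx": 0, "ty": 0, "tz": -50, "rx": 0, "ry": 0, "rz": 0, "claw": 1},
    {"tx": 0, "ty": 0, "tz": -70, "rx": 0, "ry": 0, "rz": 0, "claw": 1},
    {"tx": 0, "ty": 0, "tz": -90, "rx": 0, "ry": 0, "rz": 0, "claw": 1},
    {"tx": 0, "ty": 0, "tz": -110, "rx": 0, "ry": 0, "rz": 0, "claw": 1},
    {"tx": 0, "ty": 0, "tz": -125, "rx": 0, "ry": 0, "rz": 0, "claw": 1},
    {"tx": 0, "ty": 0, "tz": -130, "rx": 0, "ry": 0, "rz": 0, "claw": 1},
    {"tx": 0, "ty": 0, "tz": -130, "rx": 0, "ry": 0, "rz": 0, "claw": 1},
    {"tx": 0, "ty": 0, "tz": -130, "rx": 0, "ry": 0, "rz": 0, "claw": 1},
  ],
)

```text
time: 5.1
tcp_pos: [0.3778, 0.2506, 0.1926]
tool_rot: [180.0, -29.9, 48.0]
force: [0.6, 0.0, -2.5]
grip_width: 0.0417
grip_force: 61.2
```

```bash
python3 -c "
from h import *
s=monitor.sense();print(s['grip_width'],s['grip_force'],s['force'])
for p in([.45,.08,.27],[.5684,-.1355,.24]):print(delta(p,RD(11.5),s))"
```

```text
0.041694510191478906 61.206654980778694 [ 0.62775292  0.00553562 -2.47016476]
(array([ -29.4,  167.9, -106.2]), array([ -9.5 , -28.86,  35.64]))
(array([-114.4,  400.1, -120.4]), array([ -9.5 , -28.86,  35.64]))
```

Emit:
send_rows(
  motion=[
    {"tx": -3, "ty": 12, "tz": -20, "rx": 0, "ry": 0, "rz": 0, "claw": 1},
    {"tx": -6, "ty": 32, "tz": -45, "rx": -0.8, "ry": -2.4, "rz": 3, "claw": 1},
    {"tx": -11, "ty": 60, "tz": -70, "rx": -1.6, "ry": -4.8, "rz": 6, "claw": 1},
    {"tx": -17, "ty": 95, "tz": -90, "rx": -2.4, "ry": -7.2, "rz": 9, "claw": 1},
    {"tx": -23, "ty": 130, "tz": -100, "rx": -3.2, "ry": -9.6, "rz": 12, "claw": 1},
    {"tx": -29, "ty": 165, "tz": -106, "rx": -4, "ry": -12, "rz": 15, "claw": 1},
    {"tx": -41, "ty": 200, "tz": -108, "rx": -4.8, "ry": -14.4, "rz": 18, "claw": 1},
    {"tx": -53, "ty": 235, "tz": -110, "rx": -5.6, "ry": -16.8, "rz": 21, "claw": 1},
    {"tx": -65, "ty": 270, "tz": -113, "rx": -6.4, "ry": -19.2, "rz": 24, "claw": 1},
    {"tx": -77, "ty": 305, "tz": -115, "rx": -7.2, "ry": -21.6, "rz": 27, "claw": 1},
    {"tx": -89, "ty": 335, "tz": -117, "rx": -8, "ry": -24, "rz": 30, "claw": 1},
    {"tx": -100, "ty": 365, "tz": -119, "rx": -8.8, "ry": -26.4, "rz": 33, "claw": 1},
    {"tx": -109, "ty": 388, "tz": -120, "rx": -9.5, "ry": -28.9, "rz": 35.6, "claw": 1},
    {"tx": -114, "ty": 400, "tz": -120, "rx": -9.5, "ry": -28.9, "rz": 35.6, "claw": 1},
    {"tx": -114, "ty": 400, "tz": -120, "rx": -9.5, "ry": -28.9, "rz": 35.6, "claw": 1},
    {"tx": -114, "ty": 400, "tz": -120, "rx": -9.5, "ry": -28.9, "rz": 35.6, "claw": 1},
    {"tx": -114, "ty": 400, "tz": -120, "rx": -9.5, "ry": -28.9, "rz": 35.6, "claw": 1},
    {"tx": -114, "ty": 400, "tz": -120, "rx": -9.5, "ry": -28.9, "rz": 35.6, "claw": 1},
  ],
)

```text
time: 6.9
tcp_pos: [0.5685, -0.1343, 0.2413]
tool_rot: [180.0, -0.1, 11.6]
force: [0.2, 0.6, -2.3]
grip_width: 0.0417
grip_force: 61.7
```

```bash
cat >ov2.py <<'E'
from h import *
import sys
C0=np.array([.548,-.211,.065]);Y=11.5;Rz=Ro.from_euler('z',Y,degrees=True).as_matrix()
n=sys.argv[1]
s=monitor.sense();print(s['time'],s['joint_positions'].round(1),s['tcp_pos'],s['force'],s['grip_width'],delta([.5684,-.1355,.24],RD(11.5),s))
out=[]
for nm in('wrist','top'):
  im=optics.camera(nm)[:,:,::-1].copy();W=cam(nm,s)
  cv2.imwrite(f'pics/{n}{nm}raw.png',im)
  for x in(-35,35):
   for y in(-70,0,70):
    q=proj(W,C0+np.array([[x+a*32.5,y+b*32.5,38] for a,b in((-1,-1),(1,-1),(1,1),(-1,1))])/1000@Rz.T)
    cv2.polylines(im,[q.round().astype(np.int32)],1,(0,0,255),1)
  q=proj(W,C0+np.array([0,-.17,.033])@Rz.T)[0].round().astype(int)
  try: cv2.circle(im,tuple(map(int,q)),3,(0,0,255),1)
  except Exception: pass
  out.append(im)
t=out[1][130:280,330:510]
cv2.imwrite(f'pics/{n}.png',np.hstack([cv2.resize(out[0],(480,300)),cv2.resize(t,(320,300))]))
E
python3 ov2.py c1
```

```text
6.9 [-13.3  19.2  10.5  81.2   0.  155.1] [ 0.56854639 -0.13425042  0.24130595] [ 0.20397997  0.5504202  -2.31512588] 0.041690983407176106 (array([-0.4,  1.2,  1.3]), array([ 0.01, -0.09,  0.1 ]))
```

View pics/c1.png

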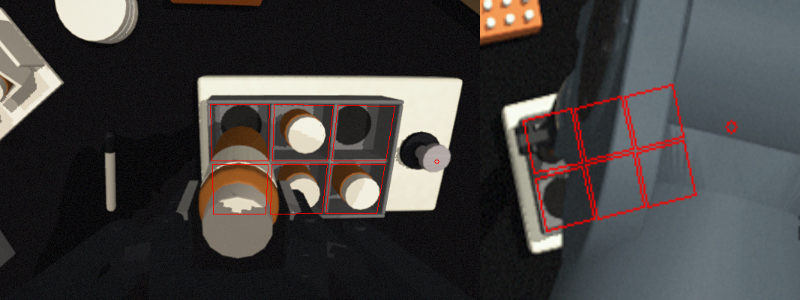

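Crate cells and the overlay agree to about 2 mm, and the bottle hangs over the far +y cell. I'll lower it.

Emit:
send_rows(
  motion=[
    {"tx": 0, "ty": 1, "tz": 15, "rx": 0, "ry": 0, "rz": 0, "claw": 1},
    {"tx": 0, "ty": 1, "tz": 30, "rx": 0, "ry": 0, "rz": 0, "claw": 1},
    {"tx": 0, "ty": 1, "tz": 45, "rx": 0, "ry": 0, "rz": 0, "claw": 1},
    {"tx": 0, "ty": 1, "tz": 60, "rx": 0, "ry": 0, "rz": 0, "claw": 1},
    {"tx": 0, "ty": 1, "tz": 72, "rx": 0, "ry": 0, "rz": 0, "claw": 1},
    {"tx": 0, "ty": 1, "tz": 84, "rx": 0, "ry": 0, "rz": 0, "claw": 1},
    {"tx": 0, "ty": 1, "tz": 94, "rx": 0, "ry": 0, "rz": 0, "claw": 1},
    {"tx": 0, "ty": 1, "tz": 102, "rx": 0, "ry": 0, "rz": 0, "claw": 1},
    {"tx": 0, "ty": 1, "tz": 104, "rx": 0, "ry": 0, "rz": 0, "claw": 1},
    {"tx": 0, "ty": 1, "tz": 104, "rx": 0, "ry": 0, "rz": 0, "claw": 1},
    {"tx": 0, "ty": 1, "tz": 104, "rx": 0, "ry": 0, "rz": 0, "claw": 1},
  ],
)

```text
time: 8.1
tcp_pos: [0.5695, -0.136, 0.1371]
tool_rot: [180.0, -0.1, 11.5]
force: [0.9, -0.3, -3.1]
grip_width: 0.0417
grip_force: 61.7
```

Emit:
send_rows(
  motion=[
    {"tx": 0, "ty": 0, "tz": 1, "rx": 0, "ry": 0, "rz": 0, "claw": 1},
    {"tx": 0, "ty": 0, "tz": 2, "rx": 0, "ry": 0, "rz": 0, "claw": 1},
    {"tx": 0, "ty": 0, "tz": 3, "rx": 0, "ry": 0, "rz": 0, "claw": 1},
    {"tx": 0, "ty": 0, "tz": 4, "rx": 0, "ry": 0, "rz": 0, "claw": 1},
    {"tx": 0, "ty": 0, "tz": 5, "rx": 0, "ry": 0, "rz": 0, "claw": 1},
    {"tx": 0, "ty": 0, "tz": 5, "rx": 0, "ry": 0, "rz": 0, "claw": 1},
  ],
)

```text
time: 8.7
tcp_pos: [0.5691, -0.1359, 0.1314]
tool_rot: [-180.0, -0.0, 11.5]
force: [0.5, 0.8, -2.3]
grip_width: 0.0416
grip_force: 61.7
```

Emit:
send_rows(
  motion=[
    {"tx": 0, "ty": 0, "tz": 1, "rx": 0, "ry": 0, "rz": 0, "claw": 1},
    {"tx": 0, "ty": 0, "tz": 1, "rx": 0, "ry": 0, "rz": 0, "claw": 1},
    {"tx": 0, "ty": 0, "tz": 2, "rx": 0, "ry": 0, "rz": 0, "claw": 1},
    {"tx": 0, "ty": 0, "tz": 2, "rx": 0, "ry": 0, "rz": 0, "claw": 1},
  ],
)

```text
time: 9.1
tcp_pos: [0.5697, -0.1359, 0.1304]
tool_rot: [180.0, -0.1, 11.5]
force: [-2.0, 0.1, 4.6]
grip_width: 0.0419
grip_force: 62.3
```

Contact with the floor (about +7 N). Opening a little and lifting.

Emit:
send_rows(
  motion=[
    {"tx": 0, "ty": 0, "tz": 0, "rx": 0, "ry": 0, "rz": 0, "claw": 0.45},
    {"tx": 0, "ty": 0, "tz": 0, "rx": 0, "ry": 0, "rz": 0, "claw": 0.35},
    {"tx": 0, "ty": 0, "tz": 0, "rx": 0, "ry": 0, "rz": 0, "claw": 0.3},
    {"tx": 0, "ty": 0, "tz": 0, "rx": 0, "ry": 0, "rz": 0, "claw": 0.3},
    {"tx": 0, "ty": 0, "tz": 0, "rx": 0, "ry": 0, "rz": 0, "claw": 0.3},
    {"tx": 0, "ty": 0, "tz": -8, "rx": 0, "ry": 0, "rz": 0, "claw": 0.3},
    {"tx": 0, "ty": 0, "tz": -20, "rx": 0, "ry": 0, "rz": 0, "claw": 0.3},
    {"tx": 0, "ty": 0, "tz": -35, "rx": 0, "ry": 0, "rz": 0, "claw": 0.3},
    {"tx": 0, "ty": 0, "tz": -55, "rx": 0, "ry": 0, "rz": 0, "claw": 0.3},
    {"tx": 0, "ty": 0, "tz": -80, "rx": 0, "ry": 0, "rz": 0, "claw": 0.3},
    {"tx": 0, "ty": 0, "tz": -110, "rx": 0, "ry": 0, "rz": 0, "claw": 0.2},
    {"tx": 0, "ty": 0, "tz": -120, "rx": 0, "ry": 0, "rz": 0, "claw": 0.2},
    {"tx": 0, "ty": 0, "tz": -120, "rx": 0, "ry": 0, "rz": 0, "claw": 0.2},
  ],
)

```text
time: 10.4
tcp_pos: [0.5701, -0.1361, 0.2518]
tool_rot: [179.9, -0.2, 11.5]
force: [0.5, -0.6, -0.9]
grip_width: 0.0684
grip_force: 0.0
```

```bash
python3 -c "
from h import *
s=monitor.sense();print(s['grip_width'],s['force'],s['tcp_pos'])
for k in(.193,.063):print(delta(BM+k*U,RR,s))"; python3 ov2.py c2
```

```text
0.06835799395493267 [ 0.49075946 -0.59838182 -0.88346956] [ 0.57005245 -0.13614766  0.25183277]
(array([ -60.9, -347.9,   58.3]), array([  9.7 ,  28.78, -35.56]))
(array([  -9.1, -386.7,  171. ]), array([  9.7 ,  28.78, -35.56]))
10.4 [-13.4  19.2  12.   82.6   0.  155. ] [ 0.57005245 -0.13614766  0.25183277] [ 0.49075946 -0.59838182 -0.88346956] 0.06835799395493267 (array([-1.5, -1. , 11.8]), array([ 0.09, -0.22,  0.04]))
```

View pics/c2.png

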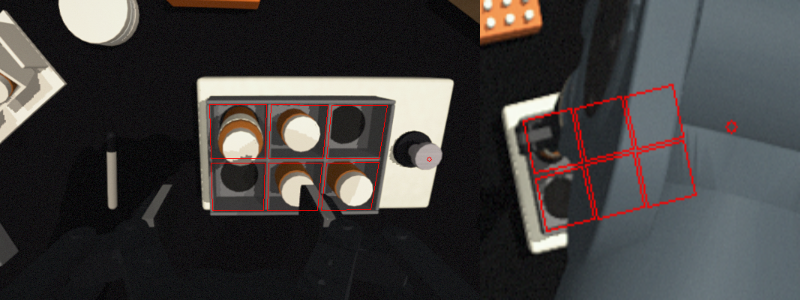

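The first bottle stands upright in the far cell, cap at (240,145). On to the middle bottle.

Emit:
send_rows(
  motion=[
    {"tx": -3, "ty": -20, "tz": 0, "rx": 0.8, "ry": 2.4, "rz": -3, "claw": 0.2},
    {"tx": -8, "ty": -50, "tz": 0, "rx": 1.6, "ry": 4.8, "rz": -6, "claw": 0.2},
    {"tx": -14, "ty": -85, "tz": 0, "rx": 2.4, "ry": 7.2, "rz": -9, "claw": 0.2},
    {"tx": -20, "ty": -120, "tz": 5, "rx": 3.2, "ry": 9.6, "rz": -12, "claw": 0.2},
    {"tx": -26, "ty": -155, "tz": 10, "rx": 4, "ry": 12, "rz": -15, "claw": 0.2},
    {"tx": -33, "ty": -190, "tz": 18, "rx": 4.8, "ry": 14.4, "rz": -18, "claw": 0.2},
    {"tx": -39, "ty": -225, "tz": 26, "rx": 5.6, "ry": 16.8, "rz": -21, "claw": 0.2},
    {"tx": -45, "ty": -258, "tz": 34, "rx": 6.4, "ry": 19.2, "rz": -24, "claw": 0.2},
    {"tx": -51, "ty": -288, "tz": 42, "rx": 7.2, "ry": 21.6, "rz": -27, "claw": 0.2},
    {"tx": -56, "ty": -315, "tz": 50, "rx": 8, "ry": 24, "rz": -30, "claw": 0.2},
    {"tx": -59, "ty": -335, "tz": 55, "rx": 8.8, "ry": 26.4, "rz": -33, "claw": 0.2},
    {"tx": -61, "ty": -348, "tz": 58, "rx": 9.7, "ry": 28.8, "rz": -35.6, "claw": 0.2},
    {"tx": -61, "ty": -348, "tz": 58, "rx": 9.7, "ry": 28.8, "rz": -35.6, "claw": 0.2},
    {"tx": -61, "ty": -348, "tz": 58, "rx": 9.7, "ry": 28.8, "rz": -35.6, "claw": 0.2},
    {"tx": -61, "ty": -348, "tz": 58, "rx": 9.7, "ry": 28.8, "rz": -35.6, "claw": 0.2},
    {"tx": -61, "ty": -348, "tz": 58, "rx": 9.7, "ry": 28.8, "rz": -35.6, "claw": 0.2},
  ],
)

```text
time: 12.1
tcp_pos: [0.4405, 0.1925, 0.1918]
tool_rot: [-179.8, -29.9, 47.9]
force: [0.1, 0.1, 0.1]
grip_width: 0.0683
grip_force: 0.0
```

```bash
python3 - <<'E'
from h import *
s=monitor.sense();print(s['joint_positions'].round(1),delta(BM+.193*U,RR,s),s['force'])
im=optics.camera('wrist')[:,:,::-1];W=cam('wrist',s);g=cv2.cvtColor(im,cv2.COLOR_BGR2HSV)
q=proj(W,BM+.116*U)[0];print("pred cap",q)
m=((g[...,2]>120)&(g[...,1]<45)).astype(np.uint8)
x,y=q.astype(int); r=im[y-50:y+50,x-60:x+60];cv2.imwrite('pics/cap.png',r)
mm=m*0;mm[y-40:y+40,x-50:x+50]=m[y-40:y+40,x-50:x+50]
a=((g[...,0]<20)&(g[...,1]>120)&(g[...,2]>60)).astype(np.uint8)
n,l,st,ce=cv2.connectedComponentsWithStats(mm)
for i in range(1,n):
  if st[i,4]>100: print(st[i],ce[i])
n,l,st,ce=cv2.connectedComponentsWithStats(a)
for i in range(1,n):
  if st[i,4]>100: print("amber",st[i],ce[i])
E
```

```text
[ 12.4  -7.7 -36.2  36.5  17.  148.3] (array([ 0.8,  0.4, -0.6]), array([-0.13,  0.11, -0.12])) [0.13924664 0.13980127 0.05703542]
pred cap [318.93988608 197.51325533]
[ 268  157  100   68 5393] [316.92545893 193.80567402]
amber [300 139  43  19 285] [320.94035088 145.65964912]
amber [389 140  43  48 461] [401.22342733 153.69848156]
amber [291 156  59  46 772] [320.19170984 171.20854922]
```

The amber shoulder is centred at u=320 against 319 predicted, so it's aligned. Descending.

Emit:
send_rows(
  motion=[
    {"tx": 1, "ty": 0, "tz": 15, "rx": 0, "ry": 0, "rz": 0, "claw": 0.2},
    {"tx": 1, "ty": 0, "tz": 35, "rx": 0, "ry": 0, "rz": 0, "claw": 0.2},
    {"tx": 1, "ty": 0, "tz": 55, "rx": 0, "ry": 0, "rz": 0, "claw": 0.2},
    {"tx": 1, "ty": 0, "tz": 75, "rx": 0, "ry": 0, "rz": 0, "claw": 0.2},
    {"tx": 1, "ty": 0, "tz": 95, "rx": 0, "ry": 0, "rz": 0, "claw": 0.2},
    {"tx": 1, "ty": 0, "tz": 112, "rx": 0, "ry": 0, "rz": 0, "claw": 0.2},
    {"tx": 1, "ty": 0, "tz": 124, "rx": 0, "ry": 0, "rz": 0, "claw": 0.2},
    {"tx": 1, "ty": 0, "tz": 129, "rx": 0, "ry": 0, "rz": 0, "claw": 0.2},
    {"tx": 1, "ty": 0, "tz": 129, "rx": 0, "ry": 0, "rz": 0, "claw": 0.2},
    {"tx": 1, "ty": 0, "tz": 129, "rx": 0, "ry": 0, "rz": 0, "claw": 0.2},
  ],
)

```text
time: 13.15
tcp_pos: [0.4833, 0.2414, 0.0806]
tool_rot: [-179.8, -29.9, 47.9]
force: [0.3, 0.8, 0.4]
grip_width: 0.0685
grip_force: 0.0
```

```bash
python3 -c "
from h import *
s=monitor.sense();print(delta(BM+.063*U,RR,s),s['force'])"
```

```text
(array([0.1, 1.3, 0.5]), array([-0.16,  0.09, -0.07])) [0.33149493 0.80844847 0.37091852]
```

Emit:
send_rows(
  motion=[
    {"tx": 0, "ty": 1, "tz": 0, "rx": 0, "ry": 0, "rz": 0, "claw": 0.3},
    {"tx": 0, "ty": 1, "tz": 0, "rx": 0, "ry": 0, "rz": 0, "claw": 0.4},
    {"tx": 0, "ty": 1, "tz": 0, "rx": 0, "ry": 0, "rz": 0, "claw": 0.6},
    {"tx": 0, "ty": 1, "tz": 0, "rx": 0, "ry": 0, "rz": 0, "claw": 1},
    {"tx": 0, "ty": 1, "tz": 0, "rx": 0, "ry": 0, "rz": 0, "claw": 1},
    {"tx": 0, "ty": 1, "tz": 0, "rx": 0, "ry": 0, "rz": 0, "claw": 1},
    {"tx": 0, "ty": 1, "tz": 0, "rx": 0, "ry": 0, "rz": 0, "claw": 1},
    {"tx": 0, "ty": 1, "tz": -5, "rx": 0, "ry": 0, "rz": 0, "claw": 1},
    {"tx": 0, "ty": 1, "tz": -15, "rx": 0, "ry": 0, "rz": 0, "claw": 1},
    {"tx": 0, "ty": 1, "tz": -30, "rx": 0, "ry": 0, "rz": 0, "claw": 1},
    {"tx": 0, "ty": 1, "tz": -50, "rx": 0, "ry": 0, "rz": 0, "claw": 1},
    {"tx": 0, "ty": 1, "tz": -70, "rx": 0, "ry": 0, "rz": 0, "claw": 1},
    {"tx": 0, "ty": 1, "tz": -90, "rx": 0, "ry": 0, "rz": 0, "claw": 1},
    {"tx": 0, "ty": 1, "tz": -110, "rx": 0, "ry": 0, "rz": 0, "claw": 1},
    {"tx": 0, "ty": 1, "tz": -125, "rx": 0, "ry": 0, "rz": 0, "claw": 1},
    {"tx": 0, "ty": 1, "tz": -130, "rx": 0, "ry": 0, "rz": 0, "claw": 1},
    {"tx": 0, "ty": 1, "tz": -130, "rx": 0, "ry": 0, "rz": 0, "claw": 1},
    {"tx": 0, "ty": 1, "tz": -130, "rx": 0, "ry": 0, "rz": 0, "claw": 1},
  ],
)

```text
time: 14.95
tcp_pos: [0.4405, 0.1924, 0.1925]
tool_rot: [-179.8, -29.9, 47.9]
force: [1.1, -0.1, -2.1]
grip_width: 0.0419
grip_force: 61.1
```

```bash
python3 -c "
from h import *
s=monitor.sense();print(s['grip_width'],s['grip_force'],s['force'])
for p in([.47,.08,.26],[.4998,-.1493,.24]):print(delta(p,RD(11.5),s))"
```

```text
0.0418688234208852 61.06836436316371 [ 1.05395403 -0.08785453 -2.10772686]
(array([-21.5,  96.8, -90.7]), array([ -9.71, -28.79,  35.63]))
(array([-161.7,  272.4, -148.8]), array([ -9.71, -28.79,  35.63]))
```

Emit:
send_rows(
  motion=[
    {"tx": -4, "ty": 10, "tz": -20, "rx": 0, "ry": 0, "rz": 0, "claw": 1},
    {"tx": -8, "ty": 30, "tz": -42, "rx": -0.8, "ry": -2.4, "rz": 3, "claw": 1},
    {"tx": -14, "ty": 60, "tz": -68, "rx": -1.6, "ry": -4.8, "rz": 6, "claw": 1},
    {"tx": -22, "ty": 90, "tz": -90, "rx": -2.4, "ry": -7.2, "rz": 9, "claw": 1},
    {"tx": -40, "ty": 115, "tz": -98, "rx": -3.2, "ry": -9.6, "rz": 12, "claw": 1},
    {"tx": -60, "ty": 140, "tz": -106, "rx": -4, "ry": -12, "rz": 15, "claw": 1},
    {"tx": -80, "ty": 165, "tz": -114, "rx": -4.8, "ry": -14.4, "rz": 18, "claw": 1},
    {"tx": -98, "ty": 190, "tz": -122, "rx": -5.6, "ry": -16.8, "rz": 21, "claw": 1},
    {"tx": -115, "ty": 212, "tz": -130, "rx": -6.4, "ry": -19.2, "rz": 24, "claw": 1},
    {"tx": -130, "ty": 232, "tz": -136, "rx": -7.2, "ry": -21.6, "rz": 27, "claw": 1},
    {"tx": -143, "ty": 249, "tz": -141, "rx": -8, "ry": -24, "rz": 30, "claw": 1},
    {"tx": -154, "ty": 263, "tz": -146, "rx": -8.8, "ry": -26.4, "rz": 33, "claw": 1},
    {"tx": -162, "ty": 272, "tz": -149, "rx": -9.7, "ry": -28.8, "rz": 35.6, "claw": 1},
    {"tx": -162, "ty": 272, "tz": -149, "rx": -9.7, "ry": -28.8, "rz": 35.6, "claw": 1},
    {"tx": -162, "ty": 272, "tz": -149, "rx": -9.7, "ry": -28.8, "rz": 35.6, "claw": 1},
    {"tx": -162, "ty": 272, "tz": -149, "rx": -9.7, "ry": -28.8, "rz": 35.6, "claw": 1},
    {"tx": -162, "ty": 272, "tz": -149, "rx": -9.7, "ry": -28.8, "rz": 35.6, "claw": 1},
  ],
)

```text
time: 16.65
tcp_pos: [0.4993, -0.1487, 0.2407]
tool_rot: [-180.0, -0.1, 11.6]
force: [-0.1, -0.2, -1.3]
grip_width: 0.0413
grip_force: 61.4
```

```bash
python3 -c "
from h import *
s=monitor.sense();print(delta([.4998,-.1493,.136],RD(11.5),s),s['force'])"
```

```text
(array([  0.2,   0.7, 104.7]), array([-0.01, -0.07,  0.1 ])) [-0.11418343 -0.16976387 -1.29310543]
```

Emit:
send_rows(
  motion=[
    {"tx": 0, "ty": 0, "tz": 15, "rx": 0, "ry": 0, "rz": 0, "claw": 1},
    {"tx": 0, "ty": 0, "tz": 30, "rx": 0, "ry": 0, "rz": 0, "claw": 1},
    {"tx": 0, "ty": 0, "tz": 45, "rx": 0, "ry": 0, "rz": 0, "claw": 1},
    {"tx": 0, "ty": 0, "tz": 60, "rx": 0, "ry": 0, "rz": 0, "claw": 1},
    {"tx": 0, "ty": 0, "tz": 72, "rx": 0, "ry": 0, "rz": 0, "claw": 1},
    {"tx": 0, "ty": 0, "tz": 84, "rx": 0, "ry": 0, "rz": 0, "claw": 1},
    {"tx": 0, "ty": 0, "tz": 94, "rx": 0, "ry": 0, "rz": 0, "claw": 1},
    {"tx": 0, "ty": 0, "tz": 102, "rx": 0, "ry": 0, "rz": 0, "claw": 1},
    {"tx": 0, "ty": 0, "tz": 105, "rx": 0, "ry": 0, "rz": 0, "claw": 1},
    {"tx": 0, "ty": 0, "tz": 106, "rx": 0, "ry": 0, "rz": 0, "claw": 1},
    {"tx": 0, "ty": 0, "tz": 107, "rx": 0, "ry": 0, "rz": 0, "claw": 1},
    {"tx": 0, "ty": 0, "tz": 107, "rx": 0, "ry": 0, "rz": 0, "claw": 1},
  ],
)

```text
time: 17.85
tcp_pos: [0.4998, -0.1493, 0.1337]
tool_rot: [180.0, -0.1, 11.5]
force: [-0.6, -0.5, -3.0]
grip_width: 0.0418
grip_force: 61.4
```

Emit:
send_rows(
  motion=[
    {"tx": 0, "ty": 0, "tz": 1, "rx": 0, "ry": 0, "rz": 0, "claw": 1},
    {"tx": 0, "ty": 0, "tz": 1, "rx": 0, "ry": 0, "rz": 0, "claw": 1},
    {"tx": 0, "ty": 0, "tz": 2, "rx": 0, "ry": 0, "rz": 0, "claw": 1},
    {"tx": 0, "ty": 0, "tz": 2, "rx": 0, "ry": 0, "rz": 0, "claw": 1},
  ],
)

```text
time: 18.25
tcp_pos: [0.4996, -0.1492, 0.1314]
tool_rot: [-180.0, -0.0, 11.5]
force: [0.2, 0.2, -2.7]
grip_width: 0.0416
grip_force: 61.4
```

Emit:
send_rows(
  motion=[
    {"tx": 0, "ty": 0, "tz": 1, "rx": 0, "ry": 0, "rz": 0, "claw": 1},
    {"tx": 0, "ty": 0, "tz": 1, "rx": 0, "ry": 0, "rz": 0, "claw": 1},
    {"tx": 0, "ty": 0, "tz": 1.5, "rx": 0, "ry": 0, "rz": 0, "claw": 1},
    {"tx": 0, "ty": 0, "tz": 1.5, "rx": 0, "ry": 0, "rz": 0, "claw": 1},
  ],
)

```text
time: 18.65
tcp_pos: [0.5, -0.1493, 0.1305]
tool_rot: [180.0, -0.1, 11.5]
force: [-0.7, -0.8, 4.6]
grip_width: 0.0418
grip_force: 62.0
```

Emit:
send_rows(
  motion=[
    {"tx": 0, "ty": 0, "tz": 0, "rx": 0, "ry": 0, "rz": 0, "claw": 0.45},
    {"tx": 0, "ty": 0, "tz": 0, "rx": 0, "ry": 0, "rz": 0, "claw": 0.35},
    {"tx": 0, "ty": 0, "tz": 0, "rx": 0, "ry": 0, "rz": 0, "claw": 0.3},
    {"tx": 0, "ty": 0, "tz": 0, "rx": 0, "ry": 0, "rz": 0, "claw": 0.3},
    {"tx": 0, "ty": 0, "tz": 0, "rx": 0, "ry": 0, "rz": 0, "claw": 0.3},
    {"tx": 0, "ty": 0, "tz": -8, "rx": 0, "ry": 0, "rz": 0, "claw": 0.3},
    {"tx": 0, "ty": 0, "tz": -20, "rx": 0, "ry": 0, "rz": 0, "claw": 0.3},
    {"tx": 0, "ty": 0, "tz": -35, "rx": 0, "ry": 0, "rz": 0, "claw": 0.3},
    {"tx": 0, "ty": 0, "tz": -55, "rx": 0, "ry": 0, "rz": 0, "claw": 0.3},
    {"tx": 0, "ty": 0, "tz": -80, "rx": 0, "ry": 0, "rz": 0, "claw": 0.3},
    {"tx": 0, "ty": 0, "tz": -110, "rx": 0, "ry": 0, "rz": 0, "claw": 0.3},
    {"tx": 0, "ty": 0, "tz": -120, "rx": 0, "ry": 0, "rz": 0, "claw": 1},
    {"tx": 0, "ty": 0, "tz": -120, "rx": 0, "ry": 0, "rz": 0, "claw": 1},
    {"tx": 0, "ty": 0, "tz": -120, "rx": 0, "ry": 0, "rz": 0, "claw": 1},
  ],
)

```text
time: 20.05
tcp_pos: [0.4994, -0.1491, 0.2495]
tool_rot: [-180.0, -0.0, 11.5]
force: [0.1, -0.5, -1.2]
grip_width: 0.0164
grip_force: 0.0
```

```bash
python3 ov2.py c3; python3 -c "
from h import *
s=monitor.sense();print(delta([.5815,-.3765,.18],RD(11.5),s))"
```

```text
20.05 [-16.6  12.8   2.7  79.9   0.  151.8] [ 0.4993545  -0.14911549  0.24948706] [ 0.07239717 -0.52371388 -1.16723778] 0.016432483174998402 (array([70.4,  0.5,  9.5]), array([-0.01, -0.  ,  0.04]))
(array([ 35.5, 239.5,  68.5]), array([-0.05,  0.08,  0.04]))
```

View pics/c3.png

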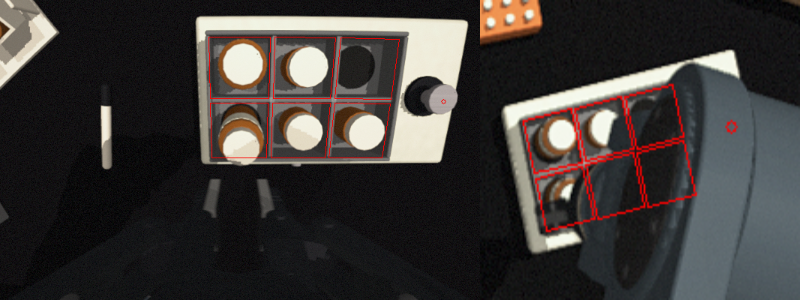

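Both bottles stand upright in the +y cells. The plunger head is at (442,98), within 3 px of the prediction at (444,101). Moving over it with the gripper shut.

Emit:
send_rows(
  motion=[
    {"tx": 4, "ty": 25, "tz": 0, "rx": 0, "ry": 0, "rz": 0, "claw": 1},
    {"tx": 10, "ty": 60, "tz": 0, "rx": 0, "ry": 0, "rz": 0, "claw": 1},
    {"tx": 16, "ty": 100, "tz": 0, "rx": 0, "ry": 0, "rz": 0, "claw": 1},
    {"tx": 22, "ty": 140, "tz": 0, "rx": 0, "ry": 0, "rz": 0, "claw": 1},
    {"tx": 28, "ty": 180, "tz": 0, "rx": 0, "ry": 0, "rz": 0, "claw": 1},
    {"tx": 33, "ty": 215, "tz": 10, "rx": 0, "ry": 0, "rz": 0, "claw": 1},
    {"tx": 37, "ty": 239, "tz": 30, "rx": 0, "ry": 0, "rz": 0, "claw": 1},
    {"tx": 37, "ty": 239, "tz": 60, "rx": 0, "ry": 0, "rz": 0, "claw": 1},
    {"tx": 37, "ty": 239, "tz": 90, "rx": 0, "ry": 0, "rz": 0, "claw": 1},
    {"tx": 37, "ty": 239, "tz": 115, "rx": 0, "ry": 0, "rz": 0, "claw": 1},
    {"tx": 37, "ty": 239, "tz": 130, "rx": 0, "ry": 0, "rz": 0, "claw": 1},
    {"tx": 37, "ty": 239, "tz": 130, "rx": 0, "ry": 0, "rz": 0, "claw": 1},
    {"tx": 37, "ty": 239, "tz": 130, "rx": 0, "ry": 0, "rz": 0, "claw": 1},
  ],
)

```text
time: 21.45
tcp_pos: [0.5834, -0.3758, 0.1195]
tool_rot: [-179.9, 0.0, 11.5]
force: [0.7, -0.7, 0.4]
grip_width: -0.0001
grip_force: 0.0
```

Emit:
send_rows(
  motion=[
    {"tx": 0, "ty": 0, "tz": 4, "rx": 0, "ry": 0, "rz": 0, "claw": 1},
    {"tx": 0, "ty": 0, "tz": 8, "rx": 0, "ry": 0, "rz": 0, "claw": 1},
    {"tx": 0, "ty": 0, "tz": 11, "rx": 0, "ry": 0, "rz": 0, "claw": 1},
    {"tx": 0, "ty": 0, "tz": 14, "rx": 0, "ry": 0, "rz": 0, "claw": 1},
    {"tx": 0, "ty": 0, "tz": 17, "rx": 0, "ry": 0, "rz": 0, "claw": 1},
    {"tx": 0, "ty": 0, "tz": 20, "rx": 0, "ry": 0, "rz": 0, "claw": 1},
    {"tx": 0, "ty": 0, "tz": 20, "rx": 0, "ry": 0, "rz": 0, "claw": 1},
  ],
)

```text
time: 22.15
tcp_pos: [0.5835, -0.3758, 0.0994]
tool_rot: [-180.0, 0.0, 11.5]
force: [0.4, 0.8, -0.0]
grip_width: 0.0
grip_force: 0.0
```

No force at z=0.099 although contact was expected near 0.106, so I'll check before going further.

```bash
python3 -c "
from h import *
s=monitor.sense()
w=optics.camera('wrist')[:,:,::-1];a=optics.camera('scene')[110:230,160:340,::-1]
cv2.imwrite('pics/p1.png',np.hstack([cv2.resize(w,(480,300)),cv2.resize(a,(320,300),interpolation=2)]))
print(s['force'],proj(cam('wrist',s),s['tcp_pos']+[0,0,-.008])*.75)"
```

```text
[ 0.39745196  0.77063764 -0.01561198] [[239.26508713 179.65591322]]
```

View pics/p1.png

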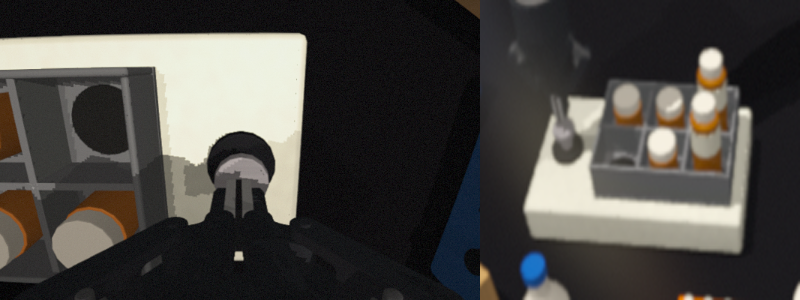

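The tips are centred over the head at (240,175), just not touching yet. I'll continue slowly.

Emit:
send_rows(
  motion=[
    {"tx": 0, "ty": 0, "tz": 2, "rx": 0, "ry": 0, "rz": 0, "claw": 1},
    {"tx": 0, "ty": 0, "tz": 4, "rx": 0, "ry": 0, "rz": 0, "claw": 1},
    {"tx": 0, "ty": 0, "tz": 6, "rx": 0, "ry": 0, "rz": 0, "claw": 1},
    {"tx": 0, "ty": 0, "tz": 6, "rx": 0, "ry": 0, "rz": 0, "claw": 1},
    {"tx": 0, "ty": 0, "tz": 6, "rx": 0, "ry": 0, "rz": 0, "claw": 1},
  ],
)

```text
time: 22.75
tcp_pos: [0.5836, -0.3759, 0.0939]
tool_rot: [-180.0, -0.0, 11.5]
force: [-0.2, 0.5, 0.3]
grip_width: -0.0001
grip_force: 0.0
```

Emit:
send_rows(
  motion=[
    {"tx": 0, "ty": 0, "tz": 1.5, "rx": 0, "ry": 0, "rz": 0, "claw": 1},
    {"tx": 0, "ty": 0, "tz": 3, "rx": 0, "ry": 0, "rz": 0, "claw": 1},
    {"tx": 0, "ty": 0, "tz": 4, "rx": 0, "ry": 0, "rz": 0, "claw": 1},
    {"tx": 0, "ty": 0, "tz": 4, "rx": 0, "ry": 0, "rz": 0, "claw": 1},
  ],
)

```text
time: 23.15
tcp_pos: [0.5836, -0.3759, 0.0898]
tool_rot: [-180.0, -0.0, 11.5]
force: [1.1, -0.5, -0.0]
grip_width: -0.0002
grip_force: 0.0
```

```bash
python3 - <<'E'
from h import *
s=monitor.sense();print(s['force'],s['effort'].round(1))
w=optics.camera('wrist');cv2.imwrite('pics/p2raw.png',w[:,:,::-1])
W=cam('wrist',s)
print("tip pred",proj(W,s['tcp_pos']+[0,0,-.008]),"head pred z.098/.084",proj(W,[[.583,-.376,.098],[.583,-.376,.084]]))
p1=cv2.resize(cv2.imread('pics/p1.png')[:,:480],(640,400))
g=cv2.cvtColor(w,cv2.COLOR_RGB2GRAY);g1=cv2.cvtColor(p1,cv2.COLOR_BGR2GRAY)
for nm,G in(("p1",g1),("now",g)):
  print(nm)
  for y in range(176,268,8): print(y,' '.join('%3d'%v for v in G[y,264:384:4]))
E
```

```text
[ 1.05195899e+00 -4.57811288e-01 -1.01424216e-04] [  0.  -78.6  33.6  -0.1   0.    0. ]
tip pred [[319.01529378 239.54598061]] head pred z.098/.084 [[319.11196196 255.24824386]
 [319.01305477 242.48901845]]
p1
176 236 236 235 235 236 236 236 237 237 235 228 176  88  46  15  26  73 142 190 237 237 235 236 235 235 236 238 237 236 236
184 235 236 235 236 235 235 231 123  15  29  34  34  32  35  36  29  35  35  32  32  25  74 232 235 236 236 235 235 236 235
192 236 235 235 237 237 164  23  34  31  32  29  29  32  36  34  33  34  34  33  30  30  25  30  71 216 215 214 216 215 213
200 234 235 236 231 104  31  29  29  25  15  20  21  18  23  25  30  25  22  27  27  25  27  24  23  26 212 215 215 213 214
208 234 234 236 194  28  21  19  15  18  19  33  74  79  83  80  81  83  86  83  35  25  25  25  28  28  80 213 214 210 210
216 233 200 151  61  15  15  11  18  70  98 164 168 155 150 144 145 144 144 146 147 103  85  25  27  18  24 210 212 209 212
224 114 113 114  66  12  19  20 113 164 160 141 142 141 142 141 142 143 144 142 143 143 145 105  27  26  20 207 210 207 207
232 113 115 114 108  1
[... 1389 characters left out ...]
 168 144 145 144 146 145 147 141 147 149 123  91  39  27  19  29  71 213 211 210
232 110 111 116  16  12   4  69 156 155 142 141 141 136 140 140 143 143 142 141 144 142 145 137  64  21  26 106 213 208 210
240 115 112 115  71  13  55  78  78  77  78  82  81  88  20  17  81  84  83 146 145 143 146 114 152  35  23 213 210 210 208
248 113 110 112 113  41  67  76  78  78  78  86  81  87  20  20  83  87  84  83  77  81  79  79 146  59 209 212 211 207 210
256 113 114 110 114 115  54  20   5  29  44  83  84  85   9  18  83  88  82  40  26  19  19  66  79 170 210 210 207 211 210
264 113 148 138 117 143  24  18   6  21  70  87  85  81  17  25  87  82  84  64  18  23  28  16  98 209 207 208 208 207 208
```

Comparing the two wrist frames, the head grew and shifted exactly as an unpressed head would, so the shut tips are not touching yet. I'll continue down in small steps, watching the force.

Emit:
send_rows(
  motion=[
    {"tx": 0, "ty": 0, "tz": 1, "rx": 0, "ry": 0, "rz": 0, "claw": 1},
    {"tx": 0, "ty": 0, "tz": 2, "rx": 0, "ry": 0, "rz": 0, "claw": 1},
    {"tx": 0, "ty": 0, "tz": 3, "rx": 0, "ry": 0, "rz": 0, "claw": 1},
    {"tx": 0, "ty": 0, "tz": 4, "rx": 0, "ry": 0, "rz": 0, "claw": 1},
    {"tx": 0, "ty": 0, "tz": 4, "rx": 0, "ry": 0, "rz": 0, "claw": 1},
  ],
)

```text
time: 23.7
tcp_pos: [0.5836, -0.3759, 0.0858]
tool_rot: [-180.0, -0.0, 11.5]
force: [0.5, -0.5, 0.4]
grip_width: -0.0002
grip_force: 0.0
```

Emit:
send_rows(
  motion=[
    {"tx": 0, "ty": 0, "tz": 1, "rx": 0, "ry": 0, "rz": 0, "claw": 1},
    {"tx": 0, "ty": 0, "tz": 2, "rx": 0, "ry": 0, "rz": 0, "claw": 1},
    {"tx": 0, "ty": 0, "tz": 3, "rx": 0, "ry": 0, "rz": 0, "claw": 1},
    {"tx": 0, "ty": 0, "tz": 4, "rx": 0, "ry": 0, "rz": 0, "claw": 1},
    {"tx": 0, "ty": 0, "tz": 4, "rx": 0, "ry": 0, "rz": 0, "claw": 1},
  ],
)

```text
time: 24.2
tcp_pos: [0.5837, -0.376, 0.0821]
tool_rot: [180.0, -0.0, 11.5]
force: [-0.1, -1.0, 2.5]
grip_width: 0.0
grip_force: 1.5
```

```bash
python3 - <<'E'
from h import *
s=monitor.sense();print(s['force'],s['tcp_pos'],s['effort'].round(1))
w=optics.camera('wrist');cv2.imwrite('pics/p3raw.png',w[:,:,::-1])
g=cv2.cvtColor(w,cv2.COLOR_RGB2GRAY)
for y in range(176,280,8): print(y,' '.join('%3d'%v for v in g[y,264:384:4]))
E
```

```text
[-0.09663367 -1.01997485  2.49095262] [ 0.58373882 -0.37602003  0.08206777] [  0.  -76.6  32.5  -0.2   0.   -0. ]
176 236 237 237 235 235 235 236 235 236 237 235 236 235 236 235 233 236 237 237 238 236 236 235 236 236 237 235 237 237 235
184 234 235 237 235 235 237 235 236 235 236 232 199  98  55  20  45  96 188 225 238 237 237 237 235 237 236 235 236 236 237
192 237 237 236 235 235 235 206 139  10  27  28  35  30  27  39  38  32  32  33  40  26  48 232 236 234 233 235 235 237 235
200 234 237 235 237 236  60  31  37  30  34  38  33  33  37  35  31  30  26  31  29  25  23  24  22 217 215 212 214 215 214
208 235 233 236 148  24  26  27  28  28  33  30  23  25  29  30  20  19  24  21  23  28  32  23  17  24 103 215 213 213 214
216 235 235 202  25  31  28  27  10  14   6  18  19  49  62  79  79  62  43  27  22  28  18  20  21  21  23 188 214 214 210
224 234 127  74  29  14  24   7   7  51  72  94 130 140 149 146 150 153 145 122  96  90  39  28  28  29  25  22 213 212 211
232 115 112  38   3  16  18  31  87 158 143 143 146 143 144 143 144 146 145 148 148 149 147  96  27  28  22  16 212 209 211
240 111 114  61  18  15  50 117  78 109 112  81  84  82  27  27  83  88  87 145 149 143 148 145 100  23  25  22 214 208 210
248 113 115 116  22  14  77  78  80  80  79  84  84  83   9  19  87  80  87  78  79  82  81  76 148  94  16 194 211 212 211
256 117 115 110 117  16  60  22   9  10  39  85  85  87  18  22  82  83  84  38  17  28  24  68  79  73 174 212 213 208 211
264 113 114 114 112 111  22  21  23  13  68  85  82  80   4  25  87  82  88  64  21  26  14  26  81 130 212 208 208 207 209
272 145 143 147 143 139  21  21  19  10  79  84  86  85  13  21  75  72  70  77  25  18  20  19  85 208 204 207 209 206 207
```

Contact at z≈0.083 (2.5 N). Pressing the 14 mm stroke.

Emit:
send_rows(
  motion=[
    {"tx": 0, "ty": 0, "tz": 2, "rx": 0, "ry": 0, "rz": 0, "claw": 1},
    {"tx": 0, "ty": 0, "tz": 4, "rx": 0, "ry": 0, "rz": 0, "claw": 1},
    {"tx": 0, "ty": 0, "tz": 6, "rx": 0, "ry": 0, "rz": 0, "claw": 1},
    {"tx": 0, "ty": 0, "tz": 8, "rx": 0, "ry": 0, "rz": 0, "claw": 1},
    {"tx": 0, "ty": 0, "tz": 10, "rx": 0, "ry": 0, "rz": 0, "claw": 1},
    {"tx": 0, "ty": 0, "tz": 11, "rx": 0, "ry": 0, "rz": 0, "claw": 1},
    {"tx": 0, "ty": 0, "tz": 11, "rx": 0, "ry": 0, "rz": 0, "claw": 1},
  ],
)

```text
time: 24.95
tcp_pos: [0.5838, -0.376, 0.0713]
tool_rot: [180.0, -0.0, 11.5]
force: [-1.9, 0.8, 7.4]
grip_width: -0.0002
grip_force: 3.9
```

Emit:
send_rows(
  motion=[
    {"tx": 0, "ty": 0, "tz": 1, "rx": 0, "ry": 0, "rz": 0, "claw": 1},
    {"tx": 0, "ty": 0, "tz": 2, "rx": 0, "ry": 0, "rz": 0, "claw": 1},
    {"tx": 0, "ty": 0, "tz": 2, "rx": 0, "ry": 0, "rz": 0, "claw": 1},
  ],
)

```text
time: 25.25
tcp_pos: [0.5839, -0.3761, 0.0705]
tool_rot: [179.9, -0.1, 11.5]
force: [-2.9, 2.5, 14.0]
grip_width: 0.0002
grip_force: 7.4
```

Bottomed: 14 N with the TCP stalling. Another 1 mm to be sure, then up and clear.

Emit:
send_rows(
  motion=[
    {"tx": 0, "ty": 0, "tz": 1, "rx": 0, "ry": 0, "rz": 0, "claw": 1},
    {"tx": 0, "ty": 0, "tz": 1, "rx": 0, "ry": 0, "rz": 0, "claw": 1},
    {"tx": 0, "ty": 0, "tz": 1, "rx": 0, "ry": 0, "rz": 0, "claw": 1},
  ],
)

```text
time: 25.55
tcp_pos: [0.5839, -0.3761, 0.0704]
tool_rot: [179.9, -0.1, 11.5]
force: [-5.9, 3.5, 20.9]
grip_width: 0.0
grip_force: 10.4
```

Emit:
send_rows(
  motion=[
    {"tx": 0, "ty": 0, "tz": -3, "rx": 0, "ry": 0, "rz": 0, "claw": 1},
    {"tx": 0, "ty": 0, "tz": -8, "rx": 0, "ry": 0, "rz": 0, "claw": 1},
    {"tx": 0, "ty": 0, "tz": -15, "rx": 0, "ry": 0, "rz": 0, "claw": 1},
    {"tx": 0, "ty": 0, "tz": -25, "rx": 0, "ry": 0, "rz": 0, "claw": 1},
    {"tx": 0, "ty": 0, "tz": -50, "rx": 0, "ry": 0, "rz": 0, "claw": 1},
    {"tx": 0, "ty": 0, "tz": -80, "rx": 0, "ry": 0, "rz": 0, "claw": 1},
    {"tx": 0, "ty": 0, "tz": -120, "rx": 0, "ry": 0, "rz": 0, "claw": 1},
    {"tx": -20, "ty": 0, "tz": -150, "rx": 0, "ry": 0, "rz": 0, "claw": 1},
    {"tx": -50, "ty": 0, "tz": -180, "rx": 0, "ry": 0, "rz": 0, "claw": 1},
    {"tx": -90, "ty": 0, "tz": -180, "rx": 0, "ry": 0, "rz": 0, "claw": 1},
    {"tx": -130, "ty": 0, "tz": -180, "rx": 0, "ry": 0, "rz": 0, "claw": 1},
    {"tx": -150, "ty": 0, "tz": -180, "rx": 0, "ry": 0, "rz": 0, "claw": 1},
    {"tx": -150, "ty": 0, "tz": -180, "rx": 0, "ry": 0, "rz": 0, "claw": 1},
    {"tx": -150, "ty": 0, "tz": -180, "rx": 0, "ry": 0, "rz": 0, "claw": 1},
  ],
)

```text
time: 26.95
tcp_pos: [0.4366, -0.4061, 0.2483]
tool_rot: [180.0, -0.0, 11.5]
force: [-0.6, -0.4, -0.1]
grip_width: -0.0004
grip_force: 0.0
```

```bash
python3 - <<'E'
from h import *
s=monitor.sense();print(s['force'],s['tcp_pos'])
a=cv2.imread('pics/scene0.png').astype(int);b=optics.camera('scene')[:,:,::-1]
cv2.imwrite('pics/end.png',b)
d=(abs(a-b).max(2)>50).astype(np.uint8)
n,l,st,ce=cv2.connectedComponentsWithStats(cv2.morphologyEx(d,cv2.MORPH_OPEN,np.ones((2,2),np.uint8)))
for i in range(1,n):
  if st[i,4]>8: print(st[i],ce[i].round())
h=abs(a-b)[150:178,196:222].max(2);print("plunger diff",h.max(),h.mean())
E
```

```text
[-0.62917083 -0.40874755 -0.08977341] [ 0.43658492 -0.40612377  0.24825339]
[175   0  29  22 384] [190.   8.]
[210   0   7   3  18] [213.   1.]
[203   0  41  43 740] [223.  21.]
[354   0  11  25 175] [359.  12.]
[412   0  18  72 822] [420.  35.]
[204   2   4   3   9] [206.   3.]
[179  15   7   5  24] [182.  17.]
[205  19   3   4  10] [206.  20.]
[184  22  14   4  45] [191.  23.]
[199  26   8  12  72] [202.  32.]
[350  26   8  10  36] [353.  31.]
[346  44  11  17 106] [351.  52.]
[205  73   7  10  55] [208.  78.]
[378  83   6   3  17] [380.  84.]
[346 103   5   4  15] [348. 104.]
[280 130  21  49 702] [289. 154.]
[442 154  18  23 332] [450. 165.]
[419 164  19  24 359] [428. 175.]
[444 176  16   8  80] [452. 180.]
[422 188  16   8  84] [430. 191.]
plunger diff 3 0.7197802197802198
```

Only the arm and the two bottles changed in the scene, and the plunger is back up.

```bash
python3 -c "
from station import sign_off
print(sign_off())"
```

```text
the job is handed in; nothing more can be done
None
```

Both bottles stand upright in the crate's two +y cells, each set down on the cell floor. The plunger was then pressed to its stop and came back up, a before/after picture check showed nothing else moved, and the job was handed in at about 27 s.

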